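Open the stuck wax jar in its jig

TASK

Lower the plywood holding plate over the square wax jar and the jig's two pins until it lies flush on the base, so that the jar cannot turn. Then grip the jar's tight cap and unscrew it anticlockwise, stop turning as soon as its threads let go, and lift it off. Finish while still holding the cap level over the jar, about 2 cm above its mouth, with the plate still flush, the jar standing in place and the other things on the bench left alone.

Things in the scene. Friction and masses are not known exactly. Their poses are not given: they have to be found in the camera images.
- jig: jar-opening jig, fixed to the bench: plywood base 260 x 150 x 12 mm, flat. Origin: centre of its underside; x along its length, z up. The jar stands on its rubber pad at x +50 mm. Two upright steel pins at x -65 mm, y +42 and -42 mm: 10 mm in diameter, 27 mm tall above the base, the top 9 mm tapered to 4 mm
- jig_pin_left (a point): foot of the jig's pin at y +42 mm, on its axis, level with the base's upper face
- jig_pin_right (a point): foot of the jig's pin at y -42 mm, on its axis, level with the base's upper face
- plate: loose holding plate, plywood 220 x 120 x 12 mm, about 0.24 kg, lying flat on the bench. Origin: centre of its underside; x along its length, z up. It has a 72 mm square window centred at x +50 mm and two 13 mm round holes at x -65 mm, y +42 and -42 mm. Seated flush on the jig, its origin is 12 mm above the jig's and its axes lie along the jig's
- plate_grip (a point): middle of the plate's grip, an upright wooden block on the plate between its holes (plate x -65 mm, y 0): 14 mm thick along x, 44 mm along y; this point is 43 mm above the plate's underside, 31 mm above its upper face and 15 mm below the block's top
- plate_hole_left (a point): centre of the plate's hole at y +42 mm, level with the underside
- plate_hole_right (a point): centre of the plate's hole at y -42 mm, level with the underside
- jar: squat square glass jar of set furniture wax, loose, standing square on the jig's pad: body 68 x 68 mm up to 34 mm, shoulder to 46 mm, round neck above; about 0.33 kg. Origin: centre of its underside; z up, sides along x and y. The plate's window fits round it with 2 mm to spare on each side, which leaves the jar about 0.08 rad of play either way
- jar_mouth (a point): centre of the jar's open mouth, level with the top of its sealing ring once the cap is off, 68.5 mm above the jar's underside
- cap: round steel twist-off cap screwed on the jar: 64 mm in diameter, 18 mm tall, open below, about 45 g. Origin: centre of its underside (skirt's lower edge), z up; at the start about 51 mm above the jar's underside and tight (up to 0.8 N m), easing steadily until it is free. Turned anticlockwise (seen from above) it rises about 3 mm per radian. Its x axis starts 0 to 0.2 rad anticlockwise of the jar's
- jar_thread (a point): on the neck's axis, 56 mm above the jar's underside: middle of three thread ridges that hold three lugs inside the cap. The lugs are free when the cap's x axis is 1.05 rad (60 degrees) anticlockwise of the jar's x axis: the cap then lifts straight off. Past 1.48 rad (85 degrees) with the cap still down counts as overturned: it runs against the next ridges
- brush: flat brush, 170 mm long, lying on the bench; bystander
- round_jar: round amber jar with a steel lid, 58 mm in diameter, 70 mm tall; bystander
- tea_bowl: earthenware tea bowl, 110 mm across, 70 mm tall; bystander
- gift_box: wooden box with lid, 100 x 100 x 85 mm; bystander
- tape_roll: roll of tape lying flat, 90 mm across, 25 mm tall; bystander
- oil_tin: metal tin, 66 mm in diameter, 110 mm tall; bystander
- screwdriver: screwdriver, 170 mm long, lying on the bench; bystander
Things that resemble listed ones, but are neither listed nor needed, are in the scene too. Of the things like the cap, leave any that is green, orange or turquoise; of the rest the smaller one is meant.

How it is judged:
On the way, in this order (a step that is already met when the one before it is completed fails the run):
1. the plate is down over both pins and the jar, flush on the jig's base (z of plate in the frame of jig between 0.01 and 0.0145 m and horizontal distance between plate_hole_left and jig_pin_left below 0.0035 m and horizontal distance between plate_hole_right and jig_pin_right below 0.0035 m and angle between plate's own z axis and vertical below 0.03 rad), for 0.2 s.
2. with the plate flush, the cap is turned anticlockwise on the jar until its lugs are free (all of step 1 and angle between the x axis of cap and the x axis of jar, either way round above 0.95 rad and z of cap in the frame of jar below 0.062 m), for 0.1 s.
At the end, for the whole second after the job is handed in: Cap held still in the fingers, level within 0.15 rad, lower edge 4 to 40 mm above the jar's mouth and within 15 mm of its centre, touching neither jar nor plate; plate flush on the jig within 2.5 mm, holes within 3.5 mm of the pins; jar upright on its pad within 6 mm of its place (all of step 1 and z of cap in the frame of jar_mouth between 0.004 and 0.04 m and horizontal distance between cap and jar_mouth below 0.015 m and angle between cap's own z axis and vertical below 0.15 rad and linear speed of cap below 0.02 m/s and contact force between cap and the fingers above 2 N and contact force between cap and jar below 0.05 N and contact force between cap and plate below 0.05 N and z of jar in the frame of jig below 0.0145 m and angle between jar's own z axis and vertical below 0.05 rad and horizontal distance between jar and jig between 0.044 and 0.056 m); the arm keeps its last pose, push and grip.
It fails at once if the jar is turned in the jig by more than 0.2 rad instead of being braced (angle between the x axis of jar and the x axis of jig, either way round above 0.2 rad).
It fails at once if the jar is lifted more than 6 mm off the jig or tipped more than 0.15 rad (z of jar in the frame of jig above 0.018 m or angle between jar's own z axis and vertical above 0.15 rad).
It fails at once if the cap is turned past 1.48 rad (85 degrees) of the jar's x axis while still on the jar: overturned (angle between the x axis of cap and the x axis of jar, either way round above 1.48 rad and z of cap in the frame of jar below 0.058 m).
It fails at once if the plate is dropped onto the jig (over 0.45 m/s) instead of being lowered (horizontal distance between plate and jig below 0.04 m and z of plate in the frame of jig below 0.05 m and linear speed of plate above 0.45 m/s).
It fails at once if another thing on the bench is pushed more than 3 cm (distance of any of brush, round_jar, tea_bowl, gift_box, tape_roll, oil_tin, screwdriver from where it was at the start of the episode above 0.03 m).
It also fails if it takes over 67 s, if anything falls off the work surface, if the arm or the gripper's body presses on something with over 40 N, if the wrist force passes 120 N, or if a joint passes its speed limit or range.

ROBOT

A 6-joint arm with a two-finger parallel gripper is mounted at the origin on the work surface. World frame = base frame: x ahead of the robot, y to its left, z up, the work surface at z = 0. Lengths are in m, angles in rad, forces in N, time in s.
With the tool pointing down it reaches from about 0.3 to 0.775 m from the base axis. Payload 14.6 kg.
Tool frame: the origin (TCP) lies on the centre line of the jaws, within the pads' length; the fingertips stand 19 mm ahead of it and the grasp point (between the pads) is the TCP (arm.tip_reach is the distance from the TCP to the fingertips, in m); x points along the fingers, z is the direction in which the jaws open and shut, and the axes are right-handed (so a half turn about x gives the same grasp; the last joint's range is limited). The gripper opens to 94 mm and grips with 3 to 60 N. Pads are 16 mm wide; open, the fingers measure 119 mm over their backs; the gripper's body (75 mm by 177 mm) begins 78 mm behind the grasp point.
Start: joints at [-1.265, 0.3, 1.521, -0, 1.321, -0.067], TCP at [0.2, -0.512, 0.224] pointing down, gripper open.
Joint ranges: [-3.03, 3.03], [-0.79, 2.21], [0.23, 2.52], [-1.04, 4.18], [0, 3.07], [-2.55, 2.55]. Speed limits (rad/s): [2.22, 2.22, 2.57, 3.14, 3.14, 3.14].

INTERFACE

Orientations are given as a unit quaternion [x, y, z, w].
In Python, from rig import status, cams, job, arm gives the robot as it stands.
- The arm moves only by the shell command python3 -m crank 'ROWS'. ROWS is JSON, a list of rows, each a list of 7 numbers: the shift along the tool's x, y, z in mm, then the turn, a rotation vector about the tool's x, y, z in rad, then the finger opening in mm, from 0 to 94. In form: [[dx, dy, dz, wx, wy, wz, jaw], ...]. A call has 1 to 10 rows; each row is the pose to reach, as a shift and turn from the pose measured when the call began, along the tool's axes at that moment; what a row does not reach only later rows make up. A row lasts 1/12 s, in which the tool goes at most 41.7 mm and 7.16 degrees, less where a joint would pass 70% of its speed; a pose out of reach is approached as far as the arm can. A call with a gripper value outside its range is refused whole. The fingers move at their own pace and stop on an object; the grip force is fixed at half the most. Time passes only in rows, so rows that repeat a pose let the fingers close. It gives the time, the measured TCP pose, the force and the opening at its end, in the units of the state.
- status.sense(): the state, without advancing time (a new reading comes with each control period).
- cams.grab_frame(name): name is "side" or "top" or "wrist"; returns a dict with "pixels" (420x560x3 uint8, red, green, blue), "K" (3x3 intrinsics, pixels), "eye" and "rotation" of the camera in the world; the wrist camera has in their place "T_tool_cam" (4x4, takes a point from camera to tool coordinates, whose origin is the TCP and whose axes are the tool frame's). Camera axes: x right, y down, z forward; pixel columns grow to the right and rows downward; lengths in m; the calibration is good to about 2 mm. A picture is of the moment at which its call begins: read the wrist's pose just before it. There is no depth.
- job.job_done(): hands the job in, once; it reports no verdict.
The state is a dict: "t": time; "qpos": joint angles; "joint_vel": joint speeds; "joint_efforts": joint torques, N m; "tool_pos": TCP position; "eef_rot": TCP orientation; "contact_force": force on the tool from outside, world axes, zero at the start; "moment": the same for the moment, N m; "finger_gap": finger opening in m.
Only numpy, scipy, OpenCV 4.12 (cv2) and the standard library are available. Lean on these libraries where they do the work, as an engineer would, in place of code of your own. Each camera call takes 0.05 s, during which the arm holds its last target.

## Working session

There is one attempt and no reset: what is moved stays moved. The work goes in short steps, Python scripts to look and compute and a shell command to move; the robot and the scene stay as the last step left them, time stands still between calls to the robot, and variables do not carry over. Pictures are saved under pics/ and viewed, and the job is handed in when it is done.

```bash
ls; mkdir -p pics; python3 - <<'E'
from rig import status,cams,job,arm
import cv2,numpy as np
s=status.sense();print(s)
for n in ["side","top","wrist"]:
    f=cams.grab_frame(n); cv2.imwrite(f"pics/{n}0.png",f["pixels"][:,:,::-1])
    print(n,f["K"].tolist(),{k:np.round(f[k],4).tolist() for k in f if k not in("pixels","K")})
E
```

```text
pics
{'t': 0.0, 'qpos': array([-1.26458659e+00,  3.00460452e-01,  1.52157279e+00, -1.76877699e-05,
        1.32068374e+00, -6.66107496e-02]), 'joint_vel': array([-0.00024822, -0.00077364, -0.00038184,  0.00015858, -0.00172768,
       -0.00115815]), 'joint_efforts': array([ 1.29954356e-04, -5.31808734e+01, -3.52736843e+01,  7.08307000e-02,
        2.43933045e-02, -8.85335999e-05]), 'tool_pos': array([ 0.200251  , -0.51199814,  0.22389566]), 'eef_rot': array([ 0.39891103,  0.58432138, -0.39842962,  0.58368858]), 'contact_force': array([ 0.57327246, -0.33961246, -0.72853886]), 'moment': array([ 0.051628  , -0.01186862,  0.01785495]), 'finger_gap': 0.09400927935040053}
side [[422.6198477062599, 0.0, 276.8394362940586], [0.0, 422.6198477062599, 208.49225729825878], [0.0, 0.0, 1.0]] {'eye': [-0.0858, 0.8047, 0.9289], 'rotation': [-0.3148, 0.8479, -0.4025, 0.1416]}
top [[496.2023005875341, 0.0, 276.7302836620048], [0.0, 496.2023005875341, 204.491381900673], [0.0, 0.0, 1.0]] {'eye': [0.2781, 0.0173, 1.64], 'rotation': [-0.7019, 0.708, -0.0555, 0.0553]}
wrist [[329.03592545667414, 0.0, 279.8468409220051], [0.0, 329.03592545667414, 204.06601349810026], [0.0, 0.0, 1.0]] {'T_tool_cam': [[-0.0001, -0.2698, 0.9629, -0.1604], [0.0002, -0.9629, -0.2698, 0.0786], [1.0, 0.0002, 0.0001, 0.0009], [0.0, 0.0, 0.0, 1.0]]}
```

View pics/top0.png

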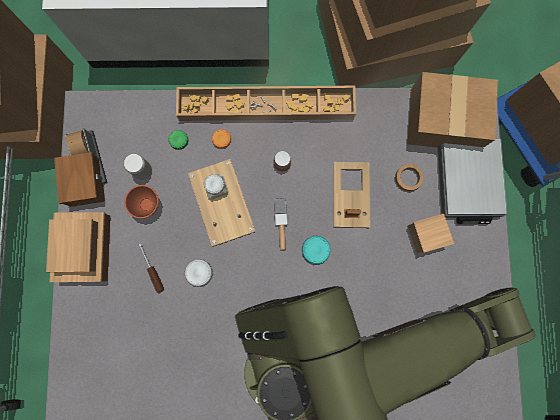

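View pics/side0.png

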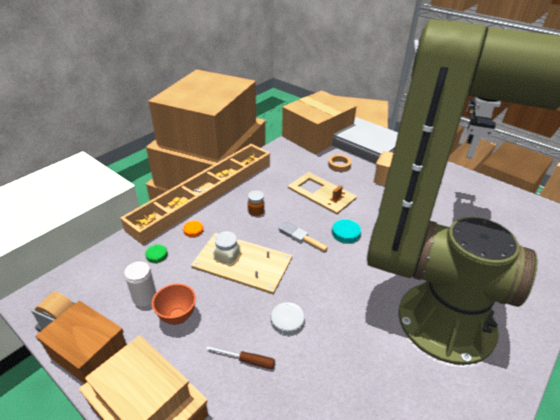

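View pics/wrist0.png

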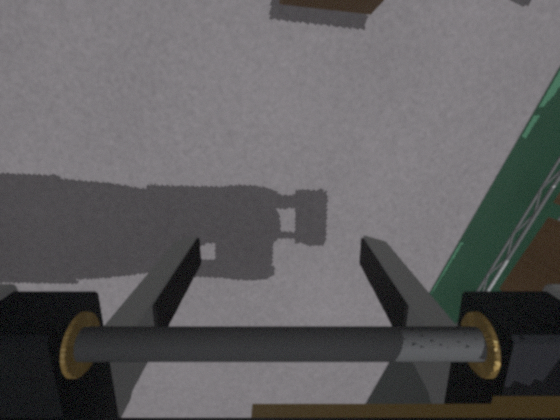

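The top view (up = +x, left = +y) shows these things:
- **Jig:** at (222,203), with the jar and its steel cap at (215,184). The pins are at about (214,223) and (238,216).
- **Plate:** at (352,195), window end toward +x, grip block at (352,212).
- **Things like the cap:** green (178,139), orange (221,139), turquoise (316,250), a large white/steel lid on the bench (198,272), and the lid of round_jar (282,159). The colours are excluded, and the smaller steel one is on the square jar at (215,184), so I choose that.

Next is a close crop to check it.

```bash
python3 - <<'E'
import cv2,numpy as np
t=cv2.imread("pics/top0.png"); s=cv2.imread("pics/side0.png")
a=cv2.resize(t[145:290,165:265],None,fx=4,fy=4,interpolation=cv2.INTER_CUBIC)
b=cv2.resize(t[150:240,320:385],None,fx=6,fy=6,interpolation=cv2.INTER_CUBIC)
o=np.zeros((600,800,3),np.uint8);o[:a.shape[0],:400]=a;o[:b.shape[0],405:405+b.shape[1]]=b
cv2.imwrite("pics/crop1.png",o)
a=cv2.resize(s[215:305,180:310],None,fx=6,fy=6,interpolation=cv2.INTER_CUBIC)
cv2.imwrite("pics/crop2.png",a)
E
```

```text
(no output)
```

View pics/crop1.png

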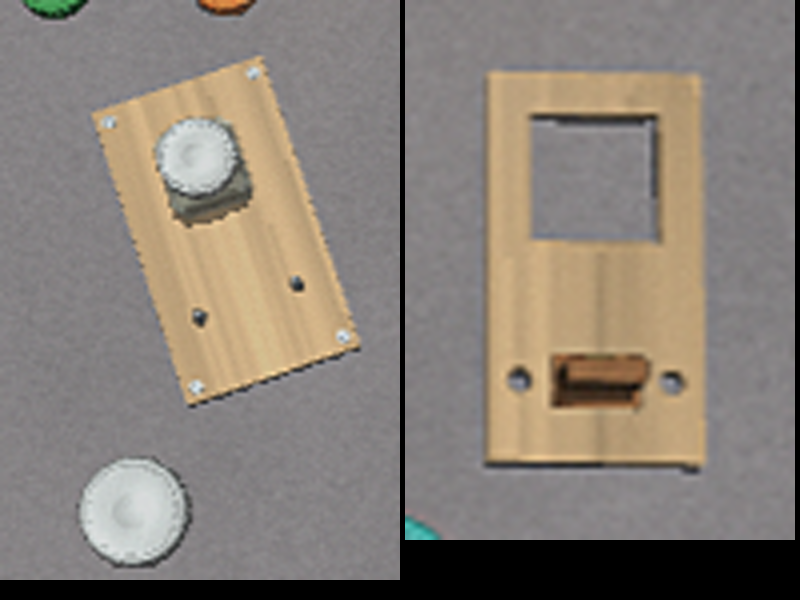

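View pics/crop2.png

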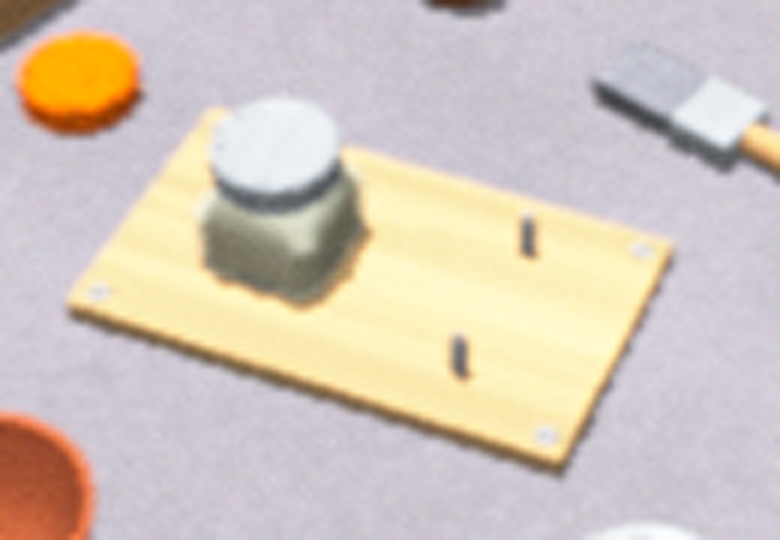

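The crop shows a steel cap, about 20 px across in the top view, on the square jar on the jig. The loose lid is about 27 px across, so the smaller one is the jar's, as chosen. Now I measure the jig and plate.

```bash
cat > h.py <<'E'
import numpy as np,cv2
from scipy.spatial.transform import Rotation as R
from rig import status,cams
def cam(n):
    s=status.sense() ; f=cams.grab_frame(n)
    if n=="wrist":
        T=np.eye(4);T[:3,:3]=R.from_quat(s["eef_rot"]).as_matrix();T[:3,3]=s["tool_pos"]
        T=T@f["T_tool_cam"]; f["Rm"]=T[:3,:3];f["C"]=T[:3,3]
    else:
        f["Rm"]=R.from_quat(f["rotation"]).as_matrix() if np.shape(f["rotation"])==(4,) else np.array(f["rotation"]); f["C"]=np.array(f["eye"])
    f["bgr"]=np.ascontiguousarray(f["pixels"][:,:,::-1]); return f
def ray(f,uv,z):
    uv=np.atleast_2d(np.asarray(uv,float)); d=np.c_[(uv[:,0]-f["K"][0,2])/f["K"][0,0],(uv[:,1]-f["K"][1,2])/f["K"][1,1],np.ones(len(uv))]@f["Rm"].T
    return f["C"]+d*((z-f["C"][2])/d[:,2])[:,None]
def proj(f,P):
    p=(np.atleast_2d(P)-f["C"])@f["Rm"]; p=p@f["K"].T; return p[:,:2]/p[:,2:]
def tri(fs,uvs):
    A=np.zeros((3,3));b=np.zeros(3)
    for f,uv in zip(fs,uvs):
        d=ray(f,uv,0)[0]-f["C"];d/=np.linalg.norm(d);M=np.eye(3)-np.outer(d,d);A+=M;b+=M@f["C"]
    return np.linalg.solve(A,b)
def wood(bgr):
    hsv=cv2.cvtColor(bgr,cv2.COLOR_BGR2HSV); return cv2.inRange(hsv,(12,50,110),(30,200,255))
E
python3 - <<'E'
from h import *
f=cam("top"); m=wood(f["bgr"])
for name,(x0,y0,x1,y1) in dict(jig=(180,150,265,250),plate=(325,150,380,235)).items():
    mm=np.zeros_like(m);mm[y0:y1,x0:x1]=m[y0:y1,x0:x1]
    cs,_=cv2.findContours(mm,cv2.RETR_EXTERNAL,cv2.CHAIN_APPROX_NONE);c=max(cs,key=cv2.contourArea)[:,0]
    W=ray(f,c,.012)[:,:2]
    r=cv2.minAreaRect((W*1000).astype(np.float32)); print(name,r,cv2.boxPoints(r).round(1).tolist())
for n,uv,z in [("capTop",(214.6,184),.081+.0),("pinL",(165+200/4,145+317/4),.012+.02),("pinR",(165+297/4,145+284/4),.032),("block",(320+100+0,0),0),("hL",(320+(519-405)/6,150+379/6),.012),("hR",(320+(671-405)/6,150+381/6),.012)]:
    print(n,ray(f,uv,z)[0].round(4))
E
```

```text
jig ((546.8931274414062, 201.48672485351562), (260.7840881347656, 151.0985870361328), 18.40242576599121) [[399.29998779296875, 232.0], [447.0, 88.5999984741211], [694.5, 171.0], [646.7999877929688, 314.29998779296875]]
plate ((569.1470947265625, -232.7511444091797), (121.14818572998047, 220.12969970703125), 88.48859405517578) [[457.5, -290.3999938964844], [677.5999755859375, -296.20001220703125], [680.7999877929688, -175.10000610351562], [460.70001220703125, -169.3000030517578]]
capTop [0.5928 0.2141 0.081 ]
pinL [0.4689 0.2175 0.032 ]
pinR [0.4953 0.1385 0.032 ]
block [ 1.2739 -0.5035  0.    ]
hL [ 0.5046 -0.1903  0.012 ]
hR [ 0.5028 -0.2742  0.012 ]
```

```bash
cat >> h.py <<'E'
def plan(p,zyaw,s=None):
    "tool down at p, tool z axis along yaw zyaw -> shift mm, rotvec in present tool axes"
    s=s or status.sense(); R0=R.from_quat(s["eef_rot"]).as_matrix()
    x=np.array([0,0,-1.]);z=np.array([np.cos(zyaw),np.sin(zyaw),0]);R1=np.c_[x,np.cross(z,x),z]
    return (R0.T@(np.asarray(p)-s["tool_pos"])*1000).round(1), R.from_matrix(R0.T@R1).as_rotvec().round(4)
def zyaw(s=None):
    s=s or status.sense(); z=R.from_quat(s["eef_rot"]).as_matrix()[:,2]; return np.arctan2(z[1],z[0])
E
python3 - <<'E'
from h import *
s=status.sense();print(R.from_quat(s["eef_rot"]).as_matrix().round(3),zyaw(),s['qpos'])
for y in(-.0264,np.pi-.0264): print(plan([.504,-.231,.16],y))
E
```

```text
[[-0.     0.931  0.364]
 [ 0.001  0.364 -0.931]
 [-1.     0.    -0.001]] -1.1980106785845261 [-1.26461523e+00  3.00246700e-01  1.52133957e+00 -1.43208279e-06
  1.32070405e+00 -6.66041764e-02]
(array([  64.2,  385.2, -151.1]), array([-1.1716e+00, -6.0000e-04, -4.0000e-04]))
(array([  64.2,  385.2, -151.1]), array([ 1.97e+00, -5.00e-04,  7.00e-04]))
```

```bash
python3 -m crank '[[40,385,-151,-1.1716,0,0,94],[40,385,-151,-1.1716,0,0,94],[40,385,-151,-1.1716,0,0,94],[40,385,-151,-1.1716,0,0,94],[40,385,-151,-1.1716,0,0,94],[40,385,-151,-1.1716,0,0,94],[40,385,-151,-1.1716,0,0,94],[40,385,-151,-1.1716,0,0,94],[40,385,-151,-1.1716,0,0,94],[40,385,-151,-1.1716,0,0,94]]'; python3 - <<'E'
from h import *
print(plan([.504,-.231,.16],-.0264))
f=cam("wrist");cv2.imwrite("pics/w1.png",f["bgr"])
E
```

```text
t: 1.03
tool_pos: [0.5051, -0.2294, 0.184]
eef_rot: [0.007, 0.707, -0.006, 0.707]
contact_force: [0.8, -0.3, -0.4]
finger_gap: 0.0944
(array([24. , -1.7, -1. ]), array([ 0.0076, -0.0002, -0.0006]))
```

View pics/w1.png

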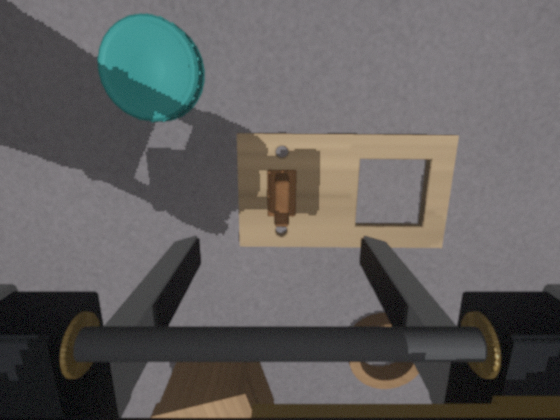

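The wrist view shows the grip block at (282,195), the holes at (282,152) and (281,229), and the plate outline from (237,134) to (458,247). I refine the measurement with it.

```bash
python3 - <<'E'
from h import *
f=cam("wrist");b=f["bgr"]
m=wood(b)|cv2.inRange(cv2.cvtColor(b,cv2.COLOR_BGR2HSV),(8,60,40),(30,220,255))
mm=np.zeros_like(m);mm[125:255,225:470]=m[125:255,225:470]
cs,_=cv2.findContours(mm,cv2.RETR_EXTERNAL,cv2.CHAIN_APPROX_NONE);c=max(cs,key=cv2.contourArea)[:,0]
r=cv2.minAreaRect((ray(f,c,.012)[:,:2]*1000).astype(np.float32));print(r)
g=cv2.cvtColor(b,cv2.COLOR_BGR2HSV)
k=cv2.inRange(g,(5,110,60),(16,255,255));k2=np.zeros_like(k);k2[160:235,262:302]=k[160:235,262:302]
cs,_=cv2.findContours(k2,cv2.RETR_EXTERNAL,cv2.CHAIN_APPROX_NONE);c=max(cs,key=cv2.contourArea)[:,0]
print(cv2.boundingRect(c)); 
print("holes",ray(f,[(282,152),(281,229)],.012).round(4))
o=cv2.resize(b[120:260,220:470],None,fx=3,fy=3,interpolation=cv2.INTER_CUBIC);cv2.imwrite("pics/w1c.png",o)
E
```

```text
((571.7841186523438, -233.52310180664062), (121.25509643554688, 220.1358184814453), 88.32828521728516)
(264, 174, 29, 57)
holes [[ 0.5117 -0.1857  0.012 ]
 [ 0.5095 -0.2675  0.012 ]]
```

View pics/w1c.png

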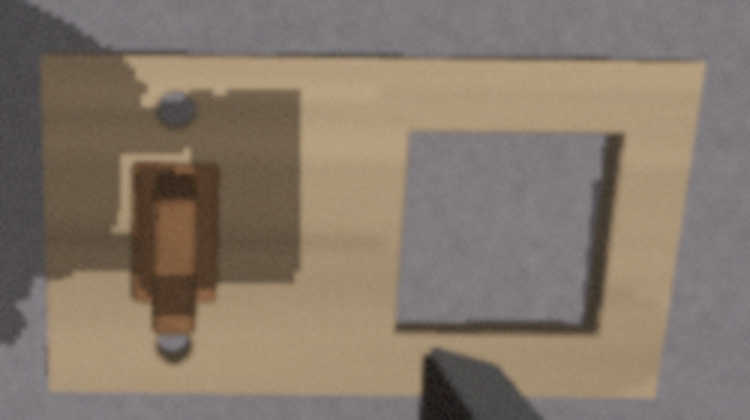

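```bash
python3 - <<'E'
from h import *
print(plan([.5055,-.2312,.043],-.028))
E
```

```text
(array([140.2,  -4.1,  -0.7]), array([ 0.0086, -0.001 , -0.0017]))
```

```bash
python3 -m crank '[[40,-4,-1,0.0086,-0.001,-0.0017,94],[80,-4,-1,0.0086,-0.001,-0.0017,94],[110,-4,-1,0.0086,-0.001,-0.0017,94],[110,-4,-1,0.0086,-0.001,-0.0017,94],[110,-4,-1,0.0086,-0.001,-0.0017,94]]'; python3 - <<'E'
from h import *
print(plan([.5055,-.2312,.043],-.028))
f=cam("wrist");cv2.imwrite("pics/w2.png",f["bgr"])
print(plan([.5055,-.2312,.043],-.028))
E
```

```text
t: 1.55
tool_pos: [0.5047, -0.2313, 0.073]
eef_rot: [0.011, 0.708, -0.01, 0.706]
contact_force: [0.9, -0.3, -0.0]
finger_gap: 0.0937
(array([30. ,  0.1,  0.9]), array([-0.0007, -0.002 , -0.001 ]))
(array([31.7,  0.6, -0.1]), array([-0.0007,  0.001 ,  0.0005]))
```

View pics/w2.png

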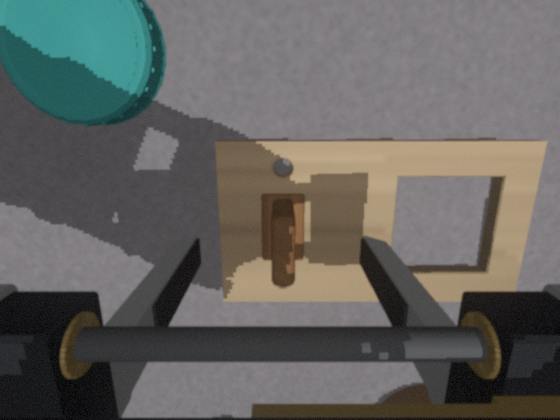

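The block sits at column 283, centred between the fingers at about 280. I descend and close.

```bash
python3 -m crank '[[15,0,0,0,0,0,94],[30,0,0,0,0,0,94],[30,0,0,0,0,0,60],[30,0,0,0,0,0,20],[30,0,0,0,0,0,0],[30,0,0,0,0,0,0],[30,0,0,0,0,0,0],[30,0,0,0,0,0,0],[30,0,0,0,0,0,0],[30,0,0,0,0,0,0]]'; python3 -m crank '[[0,0,0,0,0,0,0],[0,0,0,0,0,0,0]]'
```

```text
t: 2.43
tool_pos: [0.5057, -0.2318, 0.0449]
eef_rot: [0.01, 0.707, -0.01, 0.707]
contact_force: [0.0, 0.2, -1.1]
finger_gap: 0.0443
t: 2.6
tool_pos: [0.5057, -0.2318, 0.0449]
eef_rot: [0.01, 0.707, -0.01, 0.707]
contact_force: [-0.0, 1.4, -0.1]
finger_gap: 0.031
```

```bash
python3 -m crank '[[0,0,0,0,0,0,0],[0,0,0,0,0,0,0],[0,0,0,0,0,0,0],[0,0,0,0,0,0,0],[0,0,0,0,0,0,0]]'; python3 -m crank '[[-10,0,0,0,0,0,0],[-40,0,0,0,0,0,0],[-80,0,0,0,0,0,0],[-120,0,0,0,0,0,0],[-150,0,0,0,0,0,0],[-150,0,0,0,0,0,0],[-150,0,0,0,0,0,0]]';python3 - <<'E'
from h import *
f=cam("wrist");cv2.imwrite("pics/w3.png",f["bgr"])
f=cam("top");cv2.imwrite("pics/t3.png",f["bgr"])
E
```

```text
t: 3.02
tool_pos: [0.5057, -0.2318, 0.0449]
eef_rot: [0.01, 0.707, -0.01, 0.707]
contact_force: [0.6, -0.1, -0.2]
finger_gap: 0.0143
t: 3.6
tool_pos: [0.5058, -0.2319, 0.1966]
eef_rot: [0.009, 0.706, -0.011, 0.708]
contact_force: [-0.3, -0.3, -2.8]
finger_gap: 0.0138
```

View pics/w3.png

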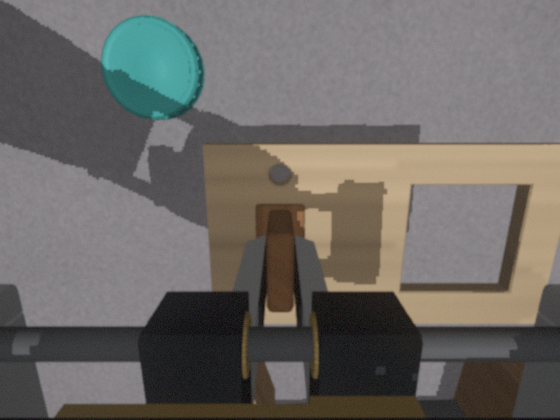

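View pics/t3.png

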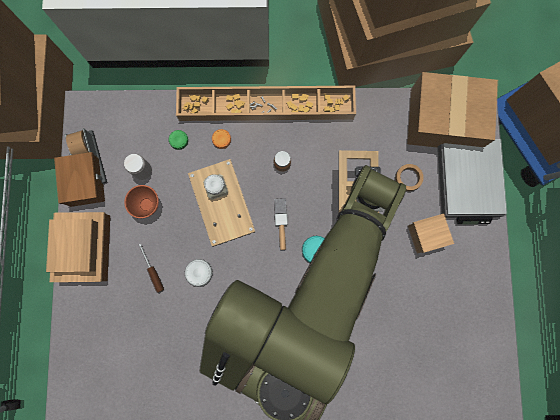

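The plate is lifted and looks level, with the near hole at (280,174) and window corners around (411,184) and (530,184). Now I measure its pose in the tool frame.

```bash
cat >> h.py <<'E'
def toolpts(f,uv,tx):
    "intersect wrist rays with plane tool x = tx (m); returns tool y,z in mm"
    T=np.array(f["T_tool_cam"]);uv=np.atleast_2d(np.asarray(uv,float))
    d=np.c_[(uv[:,0]-f["K"][0,2])/f["K"][0,0],(uv[:,1]-f["K"][1,2])/f["K"][1,1],np.ones(len(uv))]@T[:3,:3].T
    return ((T[:3,3]+d*((tx-T[0,3])/d[:,0])[:,None])*1000).round(1)
E
python3 - <<'E'
from h import *
f=cam("wrist");b=f["bgr"]
# edges: upper side edge (y=+60), left end (z=-45), window upper edge y=+36, window left z=+79
g=cv2.cvtColor(b,cv2.COLOR_BGR2GRAY)
m=wood(b)|cv2.inRange(cv2.cvtColor(b,cv2.COLOR_BGR2HSV),(8,60,40),(30,220,255))
up=[(u,np.argmax(m[100:,u]>0)+100) for u in range(220,550,10)]
print(up[::4])
P=toolpts(f,up,.033);print("upper edge y at z:",np.polyfit(P[:,2],P[:,1],1)*[1000,1])
le=[(np.argmax(m[v,190:])+190,v) for v in range(150,310,8)]
P=toolpts(f,le,.033);print("left end z at y:",np.polyfit(P[:,1],P[:,2],1)*[1000,1])
wn=[(u,np.argmax(m[160:,u]==0)+160) for u in range(420,520,8)]
P=toolpts(f,wn,.033);print("window edge y:",np.polyfit(P[:,2],P[:,1],1)*[1000,1],wn[:3])
wl=[(480-np.argmax(m[v,:481][::-1]>0),v) for v in range(195,275,8)]
P=toolpts(f,wl,.033);print("window left z:",np.polyfit(P[:,1],P[:,2],1)*[1000,1],wl[:3])
d=g[160:190,265:296];mm=(d<np.percentile(d,15)).astype(np.uint8);
print("hole",toolpts(f,[(280,174)],.033))
cv2.imwrite("pics/m3.png",m)
E
```

```text
[(220, np.int64(144)), (260, np.int64(143)), (300, np.int64(143)), (340, np.int64(143)), (380, np.int64(143)), (420, np.int64(143)), (460, np.int64(143)), (500, np.int64(143)), (540, np.int64(144))]
upper edge y at z: [ 0.79387533 60.22628316]
left end z at y: [-188.08915983  -39.12519246]
window edge y: [-1.72030755e-13  3.55000000e+01] [(420, np.int64(185)), (428, np.int64(185)), (436, np.int64(185))]
window left z: [15.65094601 78.729068  ] [(np.int64(410), 195), (np.int64(409), 203), (np.int64(408), 211)]
hole [[33.  42.1  0.5]]
```

View pics/m3.png

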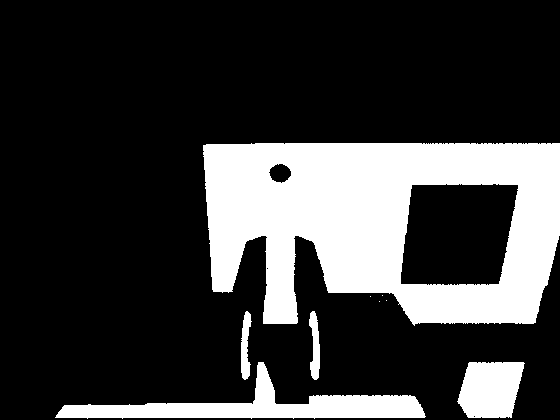

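The plate is centred in the grip: hole at tool y 42.1, z 0.5 mm, window edge at y 35.5 mm, yaw about 0. I move to beside the jig and view it from above with the wrist camera.

```bash
python3 - <<'E'
from h import *
print(plan([.523,.067,.28],.3212))
E
```

```text
(array([-86.4, 298.9,   9.4]), array([-0.3499, -0.0013, -0.0009]))
```

```bash
python3 -m crank '[[-30,10,1,-0.03,0,0,0],[-60,40,2,-0.09,0,0,0],[-86,80,4,-0.15,0,0,0],[-86,120,6,-0.21,0,0,0],[-86,160,7,-0.27,0,0,0],[-86,200,8,-0.32,0,0,0],[-86,240,9,-0.35,0,0,0],[-86,270,9,-0.35,0,0,0],[-86,290,9,-0.35,0,0,0],[-86,299,9,-0.35,0,0,0]]'; python3 -m crank '[[0,0,0,0,0,0,0],[0,0,0,0,0,0,0]]'; python3 - <<'E'
from h import *
print(zyaw())
f=cam("wrist");cv2.imwrite("pics/w4.png",f["bgr"])
E
```

```text
t: 4.58
tool_pos: [0.5221, 0.0696, 0.278]
eef_rot: [-0.113, 0.699, 0.115, 0.696]
contact_force: [0.7, -1.1, -2.0]
finger_gap: 0.0135
t: 4.75
tool_pos: [0.5219, 0.0694, 0.277]
eef_rot: [-0.114, 0.7, 0.115, 0.696]
contact_force: [0.5, -0.1, -2.8]
finger_gap: 0.014
0.3244463573326833
```

View pics/w4.png

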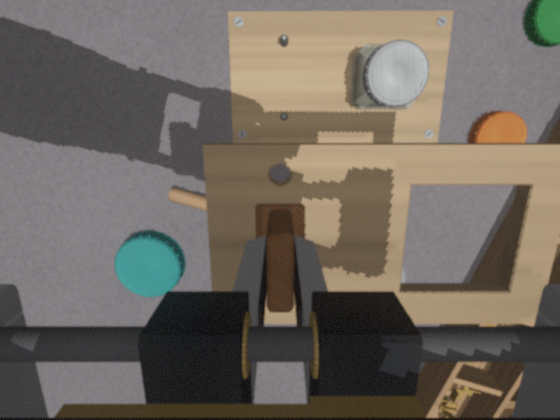

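The wrist view shows the jig clear of the plate: pins at (284,40) and (284,117), its corner screws, the cap at (397,73), and the outline from (229,11) to (452,12). I measure the pin positions.

```bash
python3 - <<'E'
from h import *
f=cam("wrist");b=f["bgr"]
o=cv2.resize(b[0:145,215:465],None,fx=3,fy=3,interpolation=cv2.INTER_CUBIC);cv2.imwrite("pics/w4c.png",o)
m=wood(b)|cv2.inRange(cv2.cvtColor(b,cv2.COLOR_BGR2HSV),(8,60,40),(30,220,255))
def fit(pts): 
    P=ray(f,pts,.012)[:,:2];vx,vy,x,y=cv2.fitLine(P.astype(np.float32),cv2.DIST_HUBER,0,1e-4,1e-4).ravel();return np.array([vx,vy]),np.array([x,y])
up=fit([(u,np.argmax(m[:,u]>0)-.5) for u in range(250,430,5) ])
le=fit([(np.argmax(m[v,200:])+199.5,v) for v in range(20,75,3)])
ri=fit([(470-np.argmax(m[v,:471][::-1]>0)+.5,v) for v in range(20,130,5)])
for n,l in dict(up=up,le=le,ri=ri).items(): print(n,np.arctan(l[0][1]/l[0][0]),l[1])
E
```

```text
up 0.32921112 [0.52283    0.27096605]
le -1.2430365 [0.41707253 0.18581781]
ri -1.2430382 [0.66989684 0.2500168 ]
```

View pics/w4c.png

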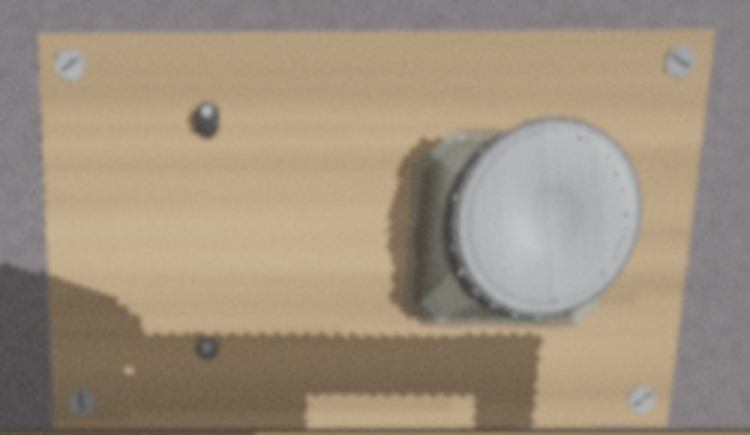

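```bash
python3 - <<'E'
from h import *
S=[]
for i in range(5):
    f=cam("wrist");s=status.sense();S.append((*s["tool_pos"],zyaw(s)))
print(np.std(S,0).round(5)); a=np.mean(S,0);print(a.round(4))
b=f["bgr"];z=a[2]
m=wood(b)|cv2.inRange(cv2.cvtColor(b,cv2.COLOR_BGR2HSV),(8,60,40),(30,220,255))
def fit(pts,ax):
    P=toolpts(f,pts,z-.012); i,j=(2,1) if ax=='h' else (1,2)
    return np.polyfit(P[:,i],P[:,j],1)
up=fit([(u,np.argmax(m[:,u]>0)-.5) for u in range(250,430,5)],'h')
le=fit([(np.argmax(m[v,200:])+199.5,v) for v in range(20,75,3)],'v')
ri=fit([(470-np.argmax(m[v,:471][::-1]>0)+.5,v) for v in range(20,130,5)],'v')
print("up y=",up,"le z=",le,"ri z=",ri)
th=np.mean([up[0],-le[0],-ri[0]]); 
print("theta (jig y-slope vs tool z)",th)
# centre: solve with edges at +75, -130,+130
n=lambda th:(np.array([-np.sin(th),np.cos(th)]),np.array([np.cos(th),np.sin(th)]))
yh,xh=n(th) # coords (z,y)
zc=120
Pu=np.array([zc,np.polyval(up,zc)]); Pl=np.array([np.polyval(le,120),120]);Pr=np.array([np.polyval(ri,120),120])
cy=Pu@yh-75; cxl=Pl@xh+130; cxr=Pr@xh-130; print("c",cy,cxl,cxr,"len",cxr-cxl+260)
c=(cxl+cxr)/2*xh+cy*yh; print("centre tool (z,y)",c,"grip",c-65*xh,"pinL,R",c-65*xh+42*yh,c-65*xh-42*yh)
print("pins by top", toolpts(f,[(284,36.3),(283.7,115.7)],z-.039))
print("screws",toolpts(f,[(215+69/3,64/3),(215+680/3,61/3),(215+81/3,401/3),(215+642/3,399/3)],z-.012).mean(0))
print("captop centre",toolpts(f,[(215+548/3,214/3)],z-.0815))
E
```

```text
[2.0e-05 1.8e-04 1.3e-04 1.7e-04]
[0.5222 0.0686 0.278  0.3225]
up y= [6.26361513e-03 1.90499579e+02] le z= [-2.91911451e-03 -6.10363942e+01] ri z= [-5.75876510e-03  1.99502212e+02]
theta (jig y-slope vs tool z) 0.004980498248438777
c 115.6511839685179 69.21173069090088 69.40635180102404 len 260.1946211101232
centre tool (z,y) [ 68.73218349 115.99494172] grip [  3.73298966 115.67121067] pinL,R [  3.5238096  157.67068976] [ 3.94216973 73.67173158]
pins by top [[239.  157.9   4.6]
 [239.   73.4   4.6]]
screws [266.    115.6    70.225]
captop centre [[196.5 117.2 119.3]]
```

```bash
python3 -m crank '[[20,20,1,-0.003,0,0,0],[40,50,2,-0.003,0,0,0],[70,80,3,-0.003,0,0,0],[100,105,4,-0.003,0,0,0],[120,115.6,4,-0.003,0,0,0],[120,115.6,4,-0.003,0,0,0],[120,115.6,4,-0.003,0,0,0],[120,115.6,4,-0.003,0,0,0]]'; python3 - <<'E'
from h import *
print(zyaw(),status.sense()["tool_pos"].round(4))
f=cam("wrist");cv2.imwrite("pics/w5.png",f["bgr"])
for n in("side","top"): cv2.imwrite(f"pics/{n}5.png",cam(n)["bgr"])
E
```

```text
t: 5.77
tool_pos: [0.4897, 0.1793, 0.1598]
eef_rot: [-0.114, 0.698, 0.115, 0.697]
contact_force: [0.2, -0.2, -2.1]
finger_gap: 0.0141
0.32524752131750007 [0.4897 0.1793 0.1598]
```

View pics/w5.png

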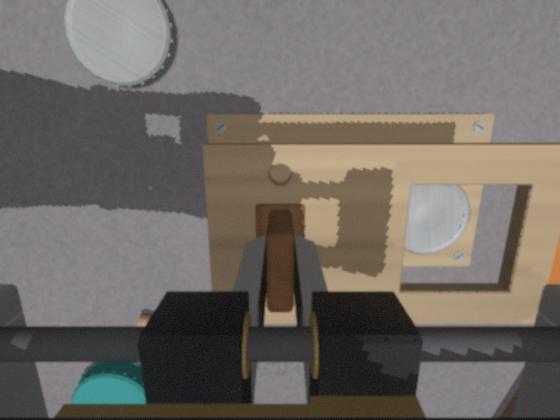

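View pics/side5.png

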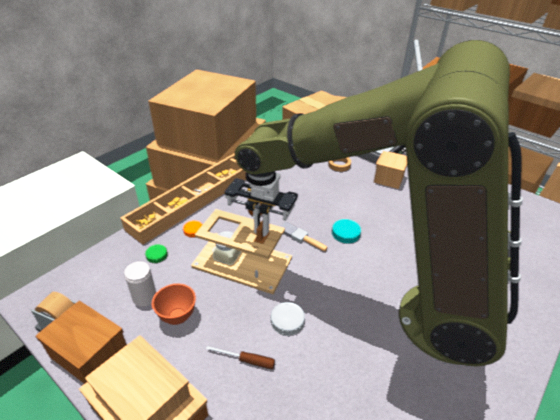

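Plate is over the jig, with the cap through the window at (430,213) and the jig's far screws at (221,127) and (480,127). I check the alignment again in the tool frame.

```bash
python3 - <<'E'
from h import *
f=cam("wrist");b=f["bgr"];s=status.sense();z=s["tool_pos"][2];print(s["tool_pos"].round(4),zyaw(s))
hsv=cv2.cvtColor(b,cv2.COLOR_BGR2HSV)
m=wood(b)|cv2.inRange(hsv,(8,60,40),(30,220,255))
up=[(u,np.argmax(m[80:,u]>0)+79.5) for u in range(270,480,5)]
P=toolpts(f,up,z-.012);print("edge y",np.polyfit(P[:,2],P[:,1],1),"want 75")
le=[(np.argmax(m[v,180:])+179.5,v) for v in range(118,138,2)];P=toolpts(f,le,z-.012);print("left z",P[:,2].mean()," want -65")
ri=[(520-np.argmax(m[v,:521][::-1]>0)+.5,v) for v in range(118,138,2)];P=toolpts(f,ri,z-.012);print("right z",P[:,2].mean(),"want 195")
print("plate up edge",toolpts(f,[(u,np.argmax(m[138:,u]==0)) for u in (300,)],.033))
print("screws",toolpts(f,[(221,127),(480,127)],z-.012))
k=cv2.inRange(hsv,(0,0,120),(180,40,255));k2=np.zeros_like(k);k2[185:285,405:475]=k[185:285,405:475]
cs,_=cv2.findContours(k2,cv2.RETR_EXTERNAL,cv2.CHAIN_APPROX_NONE);c=max(cs,key=cv2.contourArea)[:,0]
# right/bottom arc only
q=c[(c[:,0]>412)&(c[:,1]>192)]
P=toolpts(f,q,z-.0815)[:,1:]
A=np.c_[2*P,np.ones(len(P))];sol=np.linalg.lstsq(A,(P**2).sum(1),rcond=None)[0];print("cap y,z",sol[:2],"r",np.sqrt(sol[2]+(sol[:2]**2).sum()))
cv2.imwrite("pics/w5c.png",cv2.resize(b[100:310,190:560],None,fx=2,fy=2,interpolation=cv2.INTER_CUBIC))
E
```

```text
[0.4895 0.1794 0.1595] 0.32478539693646336
edge y [3.07179839e-04 7.62528751e+01] want 75
left z -66.22  want -65
right z 193.51 want 195
plate up edge [[33.  84.6 11.4]]
screws [[147.5  64.4 -53.6]
 [147.5  64.4 182.6]]
cap y,z [  1.41852094 113.22032013] r 30.667610274667542
```

View pics/w5c.png

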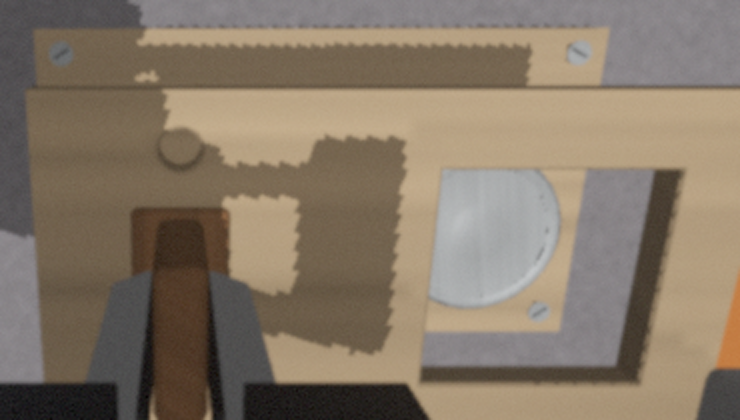

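```bash
python3 -m crank '[[8,1,-1.5,0,0,0,0],[20,1.2,-1.6,0,0,0,0],[24,1.2,-1.6,0,0,0,0],[24,1.2,-1.6,0,0,0,0],[24,1.2,-1.6,0,0,0,0]]'; cat > chk.py <<'E'
from h import *
import sys
f=cam("wrist");b=f["bgr"];s=status.sense();z=s["tool_pos"][2];print(s["tool_pos"].round(4),zyaw(s))
hsv=cv2.cvtColor(b,cv2.COLOR_BGR2HSV)
m=wood(b)|cv2.inRange(hsv,(8,60,40),(30,220,255))
r0=int(proj(f,ray(f,[(350,100)],.012))[0,1])
up=[(u,np.argmax(m[80:,u]>0)+79.5) for u in range(270,480,5)]
P=toolpts(f,up,z-.012);print("edge y",np.polyfit(P[:,2],P[:,1],1),"want 75")
v0=int(np.median([p[1] for p in up]))+4
le=[(np.argmax(m[v,170:])+169.5,v) for v in range(v0,140,2)];P=toolpts(f,le,z-.012);print("left z",P[:,2].mean()," want -65",le[0])
ri=[(545-np.argmax(m[v,:546][::-1]>0)+.5,v) for v in range(v0,140,2)];P=toolpts(f,ri,z-.012);print("right z",P[:,2].mean(),"want 195",ri[0])
cv2.imwrite(sys.argv[1],cv2.resize(b[90:310,190:560],None,fx=2,fy=2,interpolation=cv2.INTER_CUBIC))
E
python3 chk.py pics/w6.png
```

```text
t: 6.38
tool_pos: [0.4876, 0.1799, 0.1356]
eef_rot: [-0.114, 0.699, 0.115, 0.697]
contact_force: [0.2, -0.6, -2.0]
finger_gap: 0.0137
[0.4877 0.18   0.1359] 0.3246593642779078
edge y [2.85633576e-03 7.49219740e+01] want 75
left z -64.53636363636365  want -65 (np.float64(202.5), 119)
right z 195.6909090909091 want 195 (np.float64(513.5), 119)
```

View pics/w6.png

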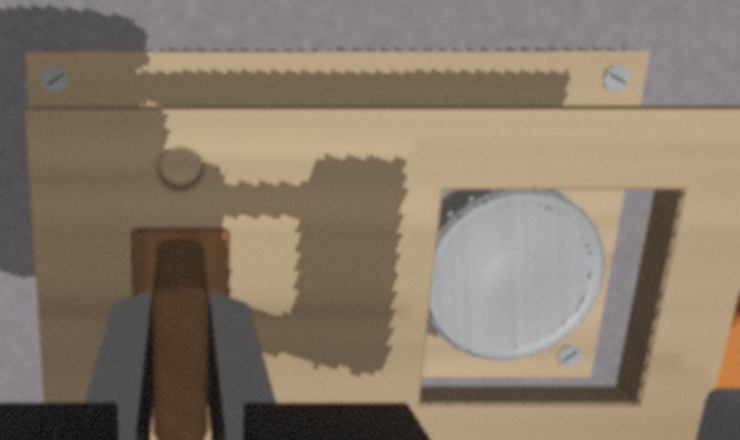

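```bash
python3 -m crank '[[10,0,0.2,-0.002,0,0,0],[20,0,0.2,-0.002,0,0,0],[30,0,0.2,-0.002,0,0,0],[40,0,0.2,-0.002,0,0,0],[40,0,0.2,-0.002,0,0,0],[40,0,0.2,-0.002,0,0,0]]'; python3 chk.py pics/w7.png
```

```text
t: 6.93
tool_pos: [0.4875, 0.18, 0.0951]
eef_rot: [-0.114, 0.699, 0.116, 0.697]
contact_force: [-1.0, 0.0, -1.2]
finger_gap: 0.014
[0.4879 0.1802 0.0957] 0.32665055077856514
edge y [-3.04896880e-04  7.50369336e+01] want 75
left z -64.28181818181818  want -65 (np.float64(190.5), 119)
right z 192.4636363636364 want 195 (np.float64(545.5), 119)
```

View pics/w7.png

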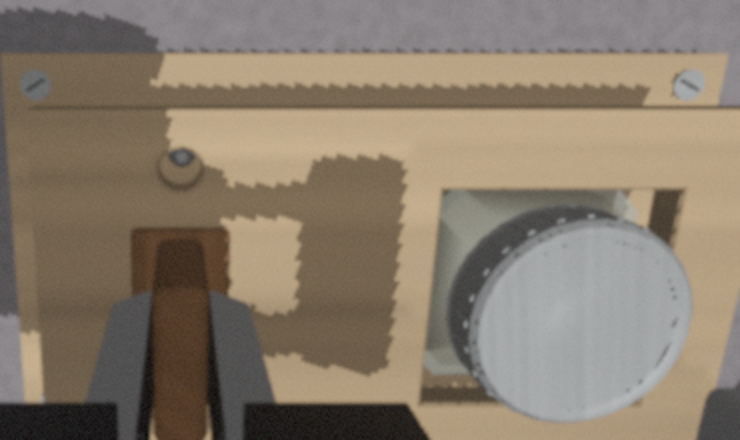

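The pin tip shows inside the hole. Continue slowly.

```bash
python3 - <<'E'
from h import *
f=cam("wrist");print(toolpts(f,[(280.5,168.5)],.0565))
E
python3 -m crank '[[7,0,0.2,0,0,0,0],[14,0,0.3,0,0,0,0],[20,0,0.3,0,0,0,0],[24,0,0.3,0,0,0,0],[24,0,0.3,0,0,0,0]]'; python3 chk.py pics/w8.png
```

```text
[[56.5 41.4  0.5]]
t: 7.45
tool_pos: [0.4878, 0.1802, 0.0709]
eef_rot: [-0.114, 0.699, 0.116, 0.697]
contact_force: [0.1, -0.6, -2.3]
finger_gap: 0.014
[0.488  0.1803 0.0715] 0.326647449766097
edge y [1.64727942e-04 7.48044142e+01] want 75
left z -64.69  want -65 (np.float64(179.5), 120)
right z 173.41000000000003 want 195 (np.float64(545.5), 120)
```

View pics/w8.png

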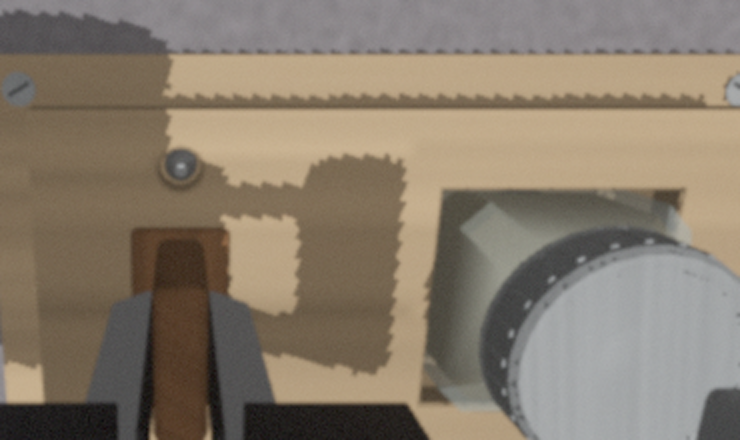

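The pin is centred in the hole, the jar is in the window and there's no force. I lower the rest of the way.

```bash
python3 -m crank '[[4,0,0,0,0,0,0],[8,0,0,0,0,0,0],[12,0,0,0,0,0,0],[14,0,0,0,0,0,0],[15,0,0,0,0,0,0],[15,0,0,0,0,0,0]]'; python3 chk.py pics/w9.png
```

```text
t: 8.0
tool_pos: [0.488, 0.1803, 0.0568]
eef_rot: [-0.114, 0.698, 0.116, 0.697]
contact_force: [-4.3, 0.1, 2.8]
finger_gap: 0.0138
[0.488  0.1803 0.0568] 0.32673583825510155
edge y [6.61888541e-04 7.49486927e+01] want 75
left z -65.01  want -65 (np.float64(172.5), 120)
right z 161.82 want 195 (np.float64(545.5), 120)
```

View pics/w9.png

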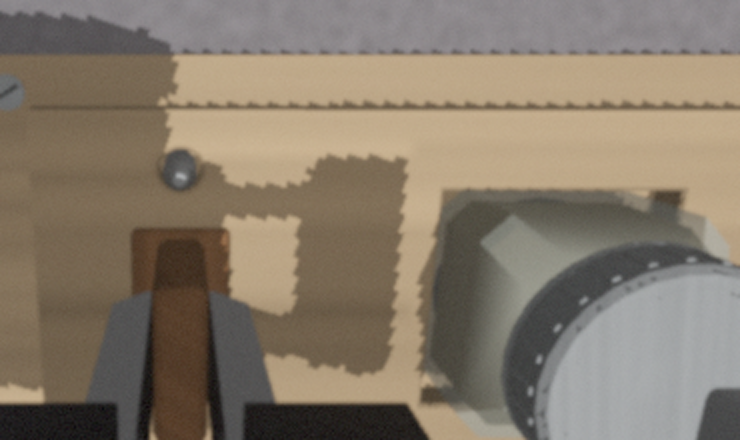

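```bash
python3 -m crank '[[0.5,0,0,0,0,0,0],[1,0,0,0,0,0,0],[0.5,0,0,0,0,0,20],[0,0,0,0,0,0,40],[0,0,0,0,0,0,60],[0,0,0,0,0,0,80],[0,0,0,0,0,0,94],[0,0,0,0,0,0,94],[0,0,0,0,0,0,94],[0,0,0,0,0,0,94]]'; python3 -m crank '[[0,0,0,0,0,0,94],[-20,0,0,0,0,0,94],[-60,0,0,0,0,0,94],[-100,0,0,0,0,0,94],[-140,0,0,0,0,0,94],[-140,0,0,0,0,0,94],[-140,0,0,0,0,0,94]]'; python3 - <<'E'
from h import *
f=cam("wrist");cv2.imwrite("pics/w10.png",f["bgr"]);
f=cam("side");cv2.imwrite("pics/s10.png",cv2.resize(f["bgr"][195:315,170:320],None,fx=5,fy=5,interpolation=cv2.INTER_CUBIC))
E
```

```text
t: 8.88
tool_pos: [0.4881, 0.1803, 0.0568]
eef_rot: [-0.114, 0.698, 0.116, 0.697]
contact_force: [0.4, -0.3, 0.2]
finger_gap: 0.0632
t: 9.47
tool_pos: [0.489, 0.1804, 0.1986]
eef_rot: [-0.114, 0.697, 0.116, 0.698]
contact_force: [0.1, 0.1, -1.2]
finger_gap: 0.0934
```

View pics/w10.png

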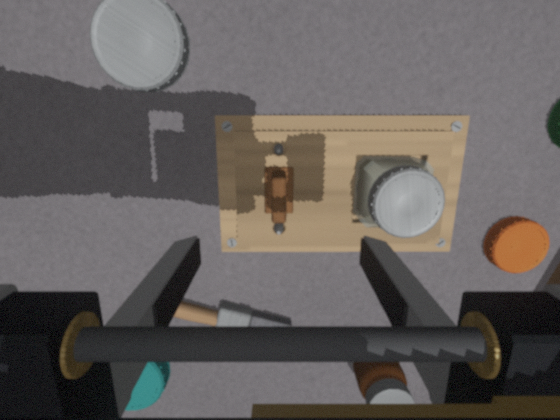

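View pics/s10.png

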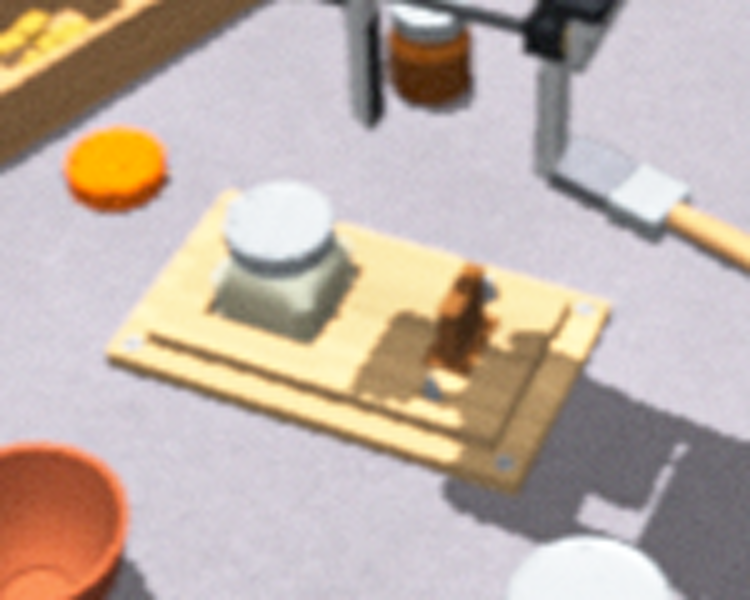

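The plate lies flush with the pins through, and the jar and cap are centred in the window. Now the cap centre, at about (406,201) in the wrist view.

```bash
python3 - <<'E'
from h import *
f=cam("wrist");b=f["bgr"];s=status.sense()
hsv=cv2.cvtColor(b,cv2.COLOR_BGR2HSV)
k=cv2.inRange(hsv,(0,0,125),(180,40,255));k2=np.zeros_like(k);k2[150:248,362:452]=k[150:248,362:452]
cs,_=cv2.findContours(k2,cv2.RETR_EXTERNAL,cv2.CHAIN_APPROX_NONE);c=max(cs,key=cv2.contourArea)
(e,ax,an)=cv2.fitEllipse(c);print(e,ax)
print("cap",ray(f,[e],.0815)[0].round(4))
h=cv2.convexHull(c)[:,0];P=ray(f,h,.0815)[:,:2];print(cv2.minEnclosingCircle((P*1000).astype(np.float32)))
print("pins top",ray(f,[(278.5,149),(278.5,228)],.039).round(4))
P=np.array([.5969,.2172,.12]);print(plan(P,-.2),plan(P,0))
cv2.imwrite("pics/c10.png",cv2.resize(b[145:250,355:470],None,fx=5,fy=5,interpolation=cv2.INTER_CUBIC))
E
```

```text
(413.53387451171875, 203.50421142578125) (64.61116790771484, 76.63910675048828)
cap [0.5967 0.2185 0.0815]
((596.0309448242188, 220.6421356201172), 35.188316345214844)
pins top [[0.4722 0.2209 0.039 ]
 [0.4979 0.1451 0.039 ]]
(array([7.480e+01, 1.000e-01, 1.156e+02]), array([ 0.5267, -0.0046, -0.001 ])) (array([7.480e+01, 1.000e-01, 1.156e+02]), array([ 0.3267, -0.0044, -0.0014]))
```

View pics/c10.png

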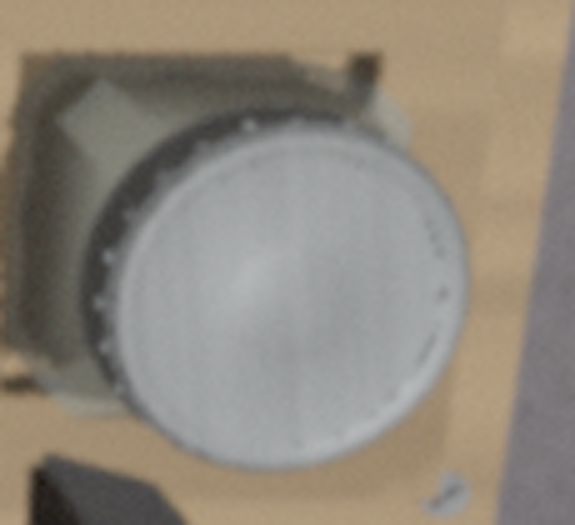

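```bash
python3 -m crank '[[0,0,30,0.1,0,0,94],[0,0,60,0.22,0,0,94],[20,0,90,0.34,0,0,94],[40,0,110,0.45,0,0,94],[65,0.3,115.6,0.527,0,0,94],[65,0.3,115.6,0.527,0,0,94],[65,0.3,115.6,0.527,0,0,94]]'; python3 -m crank '[[0,0,0,0,0,0,94]]'; python3 - <<'E'
from h import *
f=cam("wrist");cv2.imwrite("pics/w11.png",f["bgr"]);
print(plan([.5968,.2175,.079],-.2))
E
```

```text
t: 10.2
tool_pos: [0.5958, 0.2171, 0.1276]
eef_rot: [0.069, 0.707, -0.07, 0.7]
contact_force: [-0.2, 0.5, 0.2]
finger_gap: 0.0939
t: 10.28
tool_pos: [0.5957, 0.2171, 0.1287]
eef_rot: [0.068, 0.707, -0.069, 0.701]
contact_force: [0.3, -0.3, 0.9]
finger_gap: 0.0938
(array([49.6,  0.9,  1.6]), array([ 0.0051, -0.0084,  0.0023]))
```

View pics/w11.png

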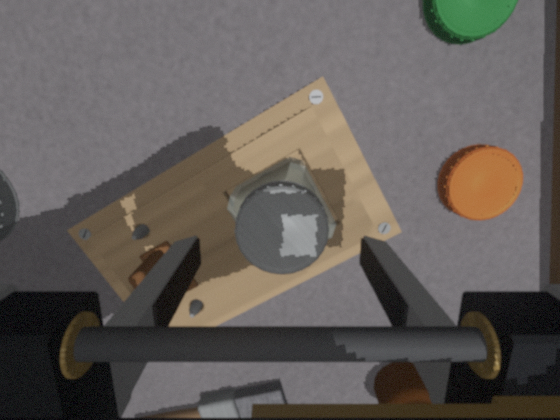

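```bash
python3 -m crank '[[20,0.9,1.4,0,-0.008,0.002,94],[35,0.9,1.4,0,-0.008,0.002,94],[45,0.9,1.4,0,-0.008,0.002,94],[49.5,0.9,1.4,0,-0.008,0.002,94],[49.5,0.9,1.4,0,-0.008,0.002,94]]'; python3 - <<'E'
from h import *
f=cam("wrist");cv2.imwrite("pics/w12.png",f["bgr"]);
print(plan([.5968,.2175,.079],-.2))
E
```

```text
t: 10.75
tool_pos: [0.5964, 0.2175, 0.0791]
eef_rot: [0.068, 0.704, -0.069, 0.703]
contact_force: [-0.2, -0.2, 0.6]
finger_gap: 0.0941
(array([ 0.9, -0.1,  0. ]), array([ 0.0056,  0.0001, -0.    ]))
```

View pics/w12.png

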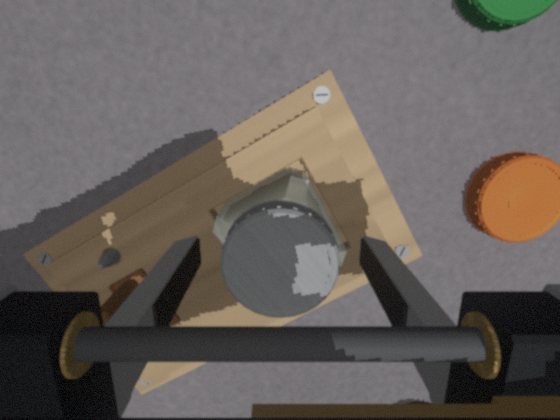

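```bash
python3 -m crank '[[0.5,1,0,0,0,0,94],[0.5,1,0,0,0,0,70],[0.5,1,0,0,0,0,50],[0.5,1,0,0,0,0,40],[0.5,1,0,0,0,0,40],[0.5,1,0,0,0,0,40],[0.5,1,0,0,0,0,40],[0.5,1,0,0,0,0,40],[0.5,1,0,0,0,0,40],[0.5,1,0,0,0,0,40]]'; python3 -m crank '[[0,0,0,0,0,0,40],[0,0,0,0,0,0,40]]'; python3 - <<'E'
from h import *
s=status.sense();print(s["moment"],zyaw(s),s["qpos"])
E
```

```text
t: 11.63
tool_pos: [0.597, 0.2186, 0.0795]
eef_rot: [0.069, 0.704, -0.069, 0.704]
contact_force: [-0.0, -0.3, 2.6]
finger_gap: 0.0639
t: 11.8
tool_pos: [0.597, 0.2185, 0.0795]
eef_rot: [0.069, 0.704, -0.069, 0.704]
contact_force: [-0.7, 0.4, 1.2]
finger_gap: 0.0638
[-0.08333626 -0.02311732  0.03053998] -0.19428956388852633 [ 2.93339326e-01  6.30867532e-01  1.39294073e+00 -9.91561183e-05
  1.11757610e+00  4.87672295e-01]
```

Gripped at 63.8 mm. First a small turn, rising 3 mm per radian, watching the moment.

```bash
python3 - <<'E'
from h import *
f=cam("wrist");cv2.imwrite("pics/w13.png",f["bgr"])
E
python3 -m crank '[[-0.1,0,0,-0.05,0,0,40],[-0.3,0,0,-0.1,0,0,40],[-0.5,0,0,-0.15,0,0,40],[-0.6,0,0,-0.2,0,0,40]]'; python3 - <<'E'
from h import *
s=status.sense();print(s["moment"].round(3),zyaw(s),s["finger_gap"],s["joint_efforts"][5])
f=cam("wrist");cv2.imwrite("pics/w14.png",f["bgr"])
E
```

```text
t: 12.18
tool_pos: [0.597, 0.2185, 0.0799]
eef_rot: [-0.003, 0.707, 0.003, 0.707]
contact_force: [0.2, 0.8, 0.1]
finger_gap: 0.0637
[ 0.07   0.089 -0.473] 0.007436382223977224 0.06369581350313396 0.8181363344192505
```

View pics/w13.png

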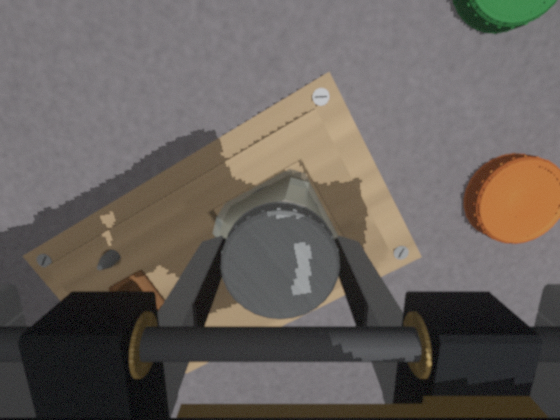

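View pics/w14.png

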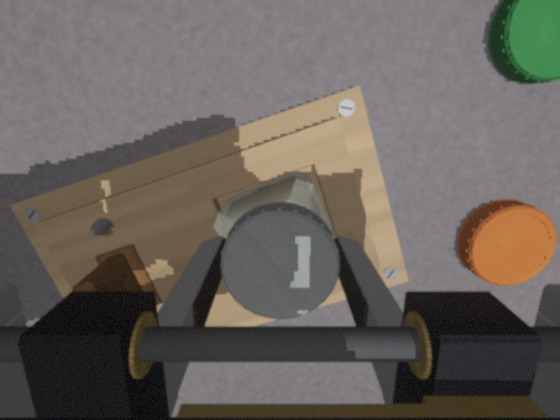

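The cap turned with the tool, with the moment at −0.47 N m. The jar has taken up only its play against the window. I continue.

```bash
python3 -m crank '[[-0.2,0,0,-0.06,0,0,40],[-0.4,0,0,-0.12,0,0,40],[-0.5,0,0,-0.18,0,0,40],[-0.7,0,0,-0.24,0,0,40],[-0.9,0,0,-0.3,0,0,40]]'; python3 - <<'E'
from h import *
s=status.sense();print(s["moment"].round(3),zyaw(s),s["finger_gap"],s["joint_efforts"][5])
f=cam("wrist");cv2.imwrite("pics/w15.png",f["bgr"])
E
python3 -m crank '[[-0.2,0,0,-0.06,0,0,40],[-0.4,0,0,-0.12,0,0,40],[-0.6,0,0,-0.2,0,0,40]]'; python3 - <<'E'
from h import *
s=status.sense();print(s["moment"].round(3),zyaw(s),s["finger_gap"],s["joint_efforts"][5])
f=cam("wrist");cv2.imwrite("pics/w16.png",f["bgr"])
E
```

```text
t: 12.65
tool_pos: [0.5968, 0.2187, 0.0804]
eef_rot: [-0.11, 0.699, 0.11, 0.698]
contact_force: [0.8, 1.2, -1.9]
finger_gap: 0.0636
[ 0.192 -0.344 -0.315] 0.31255594693380423 0.06360104965095205 1.2261446937918663
t: 12.95
tool_pos: [0.5967, 0.2187, 0.0807]
eef_rot: [-0.181, 0.684, 0.181, 0.683]
contact_force: [-0.5, 0.4, -2.3]
finger_gap: 0.0632
[ 0.077 -0.135 -0.065] 0.5173144924655759 0.0632120643852041 2.4238910526037216
```

View pics/w16.png

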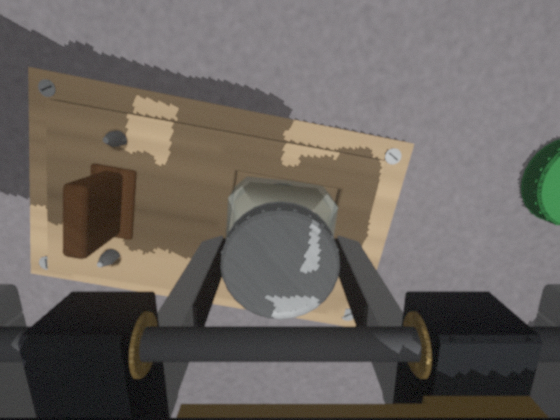

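```bash
python3 - <<'E'
import cv2,numpy as np
o=[cv2.resize(cv2.imread(f"pics/w{i}.png")[145:325,205:365],None,fx=2.4,fy=2.4,interpolation=cv2.INTER_CUBIC) for i in (13,16)]
cv2.imwrite("pics/cmp.png",np.hstack(o))
E
```

```text
(no output)
```

View pics/cmp.png

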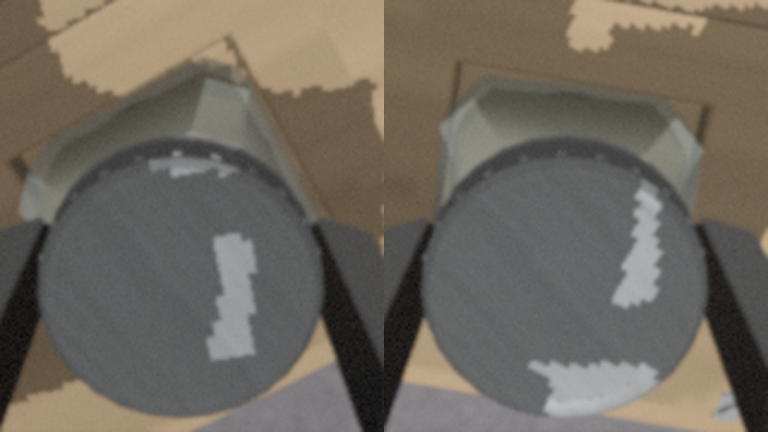

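The jar is within its play, about 0.08 rad, and the cap's brushed grain lies the same way relative to the fingers, so it has not slipped. I use the grain to estimate the cap's angle.

```bash
python3 - <<'E'
from h import *
f=cam("wrist")
K=f["K"]
# rectify cap top to tool plane y,z at given tx, then structure tensor
T=np.array(f["T_tool_cam"]);Ti=np.linalg.inv(T)
def rect(img,tx,cy,cz,half=20,n=160):
    g=np.linspace(half,-half,n)/1000
    Y,Z=np.meshgrid(cy/1000+g,cz/1000-g,indexing='ij') # rows: y decreasing, cols: z increasing
    P=np.stack([np.full_like(Y,tx),Y,Z],-1)@Ti[:3,:3].T+Ti[:3,3]
    u=K[0,0]*P[...,0]/P[...,2]+K[0,2];v=K[1,1]*P[...,1]/P[...,2]+K[1,2]
    return cv2.remap(img,u.astype(np.float32),v.astype(np.float32),cv2.INTER_CUBIC)
out=[]
for i,tx,cy,cz in [(10,.1986-.0815,-0,115),(13,-.002,1,0),(15,-.002,1,0),(16,-.002,1,0)]:
    g=cv2.cvtColor(cv2.imread(f"pics/w{i}.png"),cv2.COLOR_BGR2GRAY)
    r=rect(g,tx,cy,cz).astype(np.float32);b=r-cv2.GaussianBlur(r,(0,0),6);b=cv2.GaussianBlur(b,(0,0),1.5);b=np.clip(b,-6,6)
    gx=cv2.Sobel(b,cv2.CV_32F,1,0);gy=cv2.Sobel(b,cv2.CV_32F,0,1)
    w=np.hypot(gx,gy)<6
    sl=np.s_[30:130,10:100] if i!=10 else np.s_[20:140,20:140]
    J=[(gx*gx*w)[sl].sum(),(gx*gy*w)[sl].sum(),(gy*gy*w)[sl].sum()]
    th=.5*np.arctan2(2*J[1],J[0]-J[2]); coh=np.hypot(J[0]-J[2],2*J[1])/(J[0]+J[2])
    print(i,"grain normal angle ccw from tool z:",-th,"coh",coh)
    out.append(cv2.resize(np.clip(b*15+128,0,255).astype(np.uint8),(200,200)))
cv2.imwrite("pics/grain.png",np.hstack(out))
E
```

```text
10 grain normal angle ccw from tool z: 0.049893163 coh 0.21726175
13 grain normal angle ccw from tool z: 0.4767306 coh 0.11586562
15 grain normal angle ccw from tool z: 0.5387586 coh 0.13995919
16 grain normal angle ccw from tool z: 0.6277142 coh 0.17790332
```

View pics/grain.png

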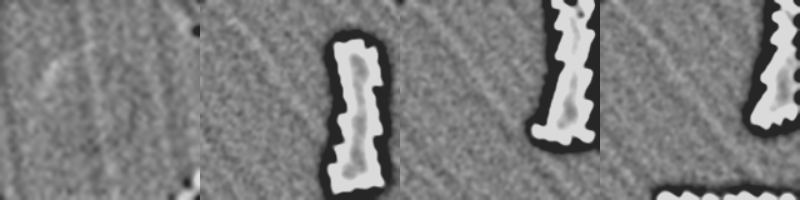

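The grain puts the cap's start at about 0.13 rad, and it has the same angle in the fingers in all three views (no slip). The cap is now about 0.76 rad from the jar, so about 0.3 more frees it.

```bash
python3 -m crank '[[-0.2,0,0,-0.07,0,0,40],[-0.4,0,0,-0.14,0,0,40],[-0.6,0,0,-0.21,0,0,40],[-0.8,0,0,-0.28,0,0,40]]'; python3 - <<'E'
from h import *
s=status.sense();print(s["moment"].round(3),zyaw(s),s["finger_gap"])
f=cam("wrist");cv2.imwrite("pics/w17.png",f["bgr"]);s=status.sense();print(s["moment"].round(3))
E
python3 -m crank '[[0,0,0,-0.04,0,0,40],[0,0,0,-0.08,0,0,40],[0,0,0,-0.08,0,0,40]]'; python3 - <<'E'
from h import *
s=status.sense();print(s["moment"].round(3),zyaw(s),s["finger_gap"],s["tool_pos"])
f=cam("wrist");cv2.imwrite("pics/w18.png",f["bgr"]);
s=status.sense();print(s["moment"].round(3))
o=[cv2.resize(cv2.imread(f"pics/w{i}.png")[145:325,205:365],None,fx=2.4,fy=2.4,interpolation=cv2.INTER_CUBIC) for i in (17,18)]
cv2.imwrite("pics/cmp2.png",np.hstack(o))
E
```

```text
t: 13.38
tool_pos: [0.5965, 0.2186, 0.0814]
eef_rot: [-0.274, 0.652, 0.274, 0.651]
contact_force: [-1.2, 0.1, 0.2]
finger_gap: 0.0635
[ 0.08   0.141 -0.022] 0.7955856310693005 0.06347613116505145
[-0.075  0.051 -0.006]
t: 13.68
tool_pos: [0.5964, 0.2186, 0.0814]
eef_rot: [-0.3, 0.641, 0.301, 0.64]
contact_force: [-1.4, -0.7, -0.1]
finger_gap: 0.0635
[-0.09   0.01   0.046] 0.8781326108130986 0.06348569520304687 [0.59643761 0.21864793 0.08141661]
[-0.061  0.028  0.081]
```

View pics/cmp2.png

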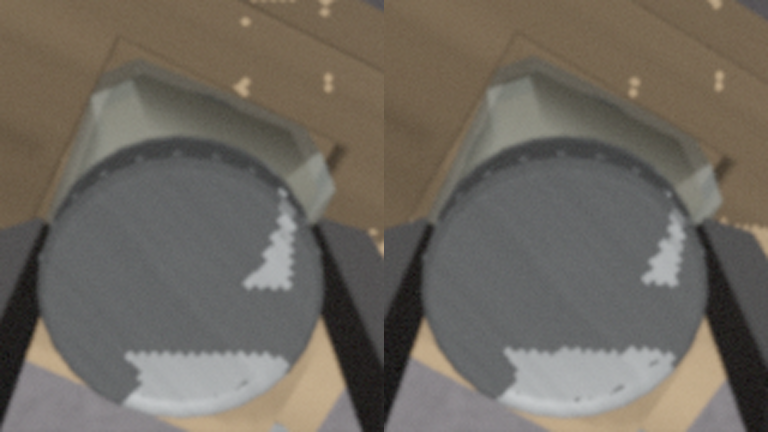

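The moment has gone to zero. A small further turn for margin, then a 2.5 mm trial lift while watching the force.

```bash
python3 -m crank '[[-0.1,0,0,-0.05,0,0,40],[-0.1,0,0,-0.05,0,0,40]]'; python3 -m crank '[[0,0,0,0,0,0,40]]'; python3 -m crank '[[-1,0,0,0,0,0,40],[-2.5,0,0,0,0,0,40],[-2.5,0,0,0,0,0,40]]'; python3 - <<'E'
from h import *
F=[]
for i in range(4):
    f=cam("wrist");s=status.sense();F.append((*s["contact_force"],*s["moment"]))
print(np.mean(F,0).round(2),zyaw(s))
cv2.imwrite("pics/w19.png",cv2.resize(f["bgr"][145:325,205:365],None,fx=3,fy=3))
f=cam("side");cv2.imwrite("pics/s19.png",cv2.resize(f["bgr"][195:315,170:320],None,fx=5,fy=5,interpolation=cv2.INTER_CUBIC))
E
```

```text
t: 13.9
tool_pos: [0.5964, 0.2186, 0.0815]
eef_rot: [-0.315, 0.633, 0.316, 0.632]
contact_force: [-1.4, 0.3, -0.6]
finger_gap: 0.0637
t: 13.98
tool_pos: [0.5964, 0.2185, 0.0814]
eef_rot: [-0.314, 0.634, 0.314, 0.633]
contact_force: [-1.6, -0.4, -0.0]
finger_gap: 0.0641
t: 14.23
tool_pos: [0.5965, 0.2185, 0.0843]
eef_rot: [-0.314, 0.634, 0.314, 0.633]
contact_force: [-1.6, -0.0, -1.9]
finger_gap: 0.0634
[-0.97  0.21  0.42 -0.01  0.01  0.  ] 0.9204895168324492
```

View pics/w19.png

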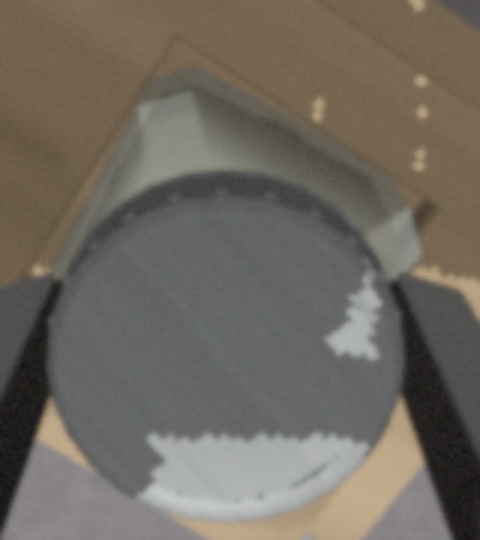

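View pics/s19.png

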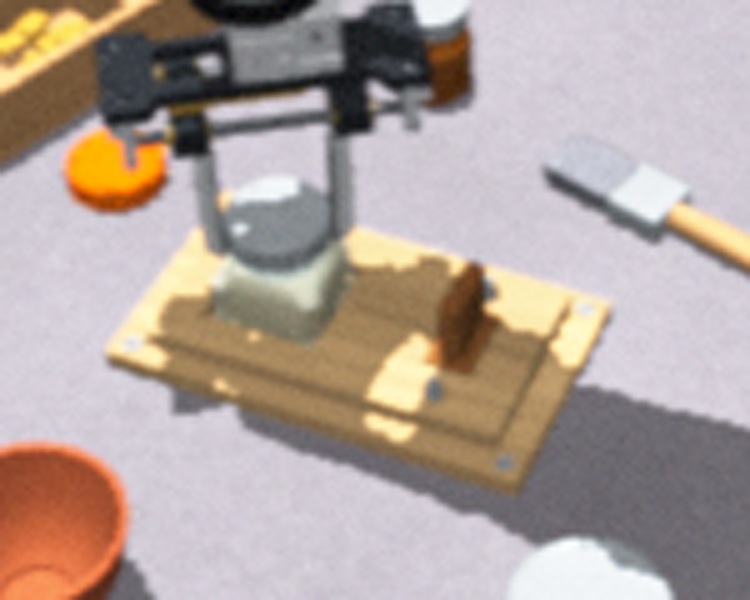

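The force stays near 0 (the jar would add 3 N), so the cap is free and the jar is still down. I lift.

```bash
python3 -m crank '[[-2,0,0,0,0,0,40],[-4,0,0,0,0,0,40],[-7,0,0,0,0,0,40]]'; python3 -m crank '[[-4,0,0,0,0,0,40],[-9,0,0,0,0,0,40],[-14,0,0,0,0,0,40],[-19,0,0,0,0,0,40],[-24,0,0,0,0,0,40],[-26,0,0,0,0,0,40],[-26,0,0,0,0,0,40],[-26,0,0,0,0,0,40]]'; python3 - <<'E'
from h import *
F=[]
for i in range(4):
    f=cam("wrist");s=status.sense();F.append((*s["contact_force"],*s["moment"]))
print(np.mean(F,0).round(2),zyaw(s),plan([.5968,.2178,.117],zyaw()))
cv2.imwrite("pics/w20.png",f["bgr"])
f=cam("side");cv2.imwrite("pics/s20.png",cv2.resize(f["bgr"][195:315,170:320],None,fx=5,fy=5,interpolation=cv2.INTER_CUBIC))
f=cam("top");cv2.imwrite("pics/t20.png",f["bgr"])
E
```

```text
t: 14.73
tool_pos: [0.5965, 0.2185, 0.0912]
eef_rot: [-0.314, 0.634, 0.314, 0.633]
contact_force: [-0.2, -0.0, -0.0]
finger_gap: 0.0637
t: 15.4
tool_pos: [0.5965, 0.2185, 0.1172]
eef_rot: [-0.314, 0.634, 0.314, 0.633]
contact_force: [-0.7, -0.4, -1.3]
finger_gap: 0.0638
[-0.01 -0.37 -0.3  -0.01 -0.12 -0.01] 0.9205186951257036 (array([-0.2, -0.8, -0.3]), array([-0.    , -0.0017, -0.0016]))
```

View pics/w20.png

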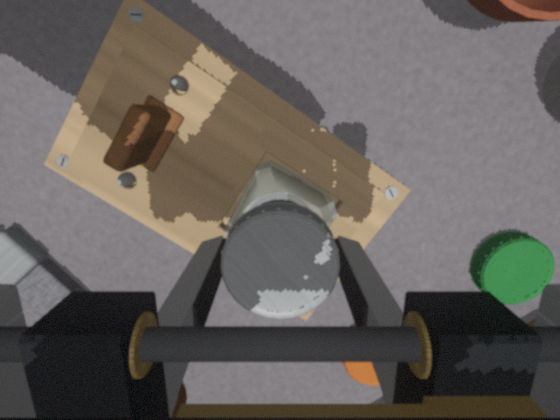

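View pics/s20.png

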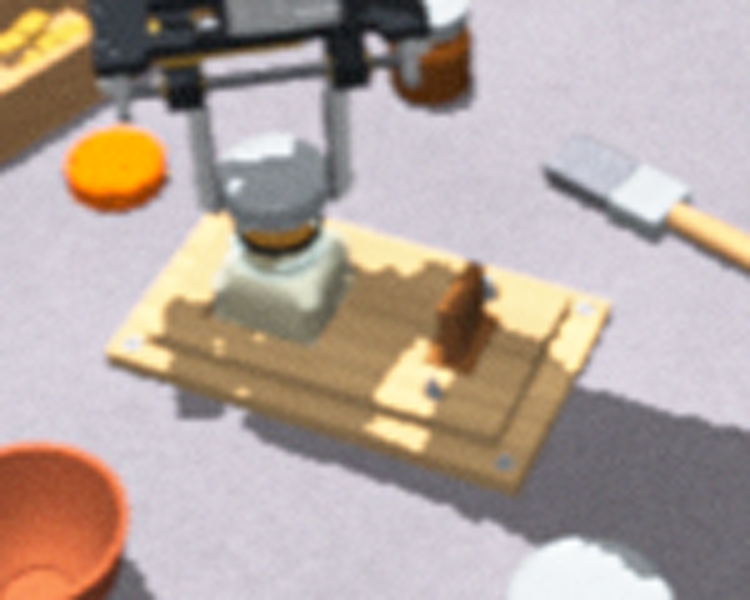

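View pics/t20.png

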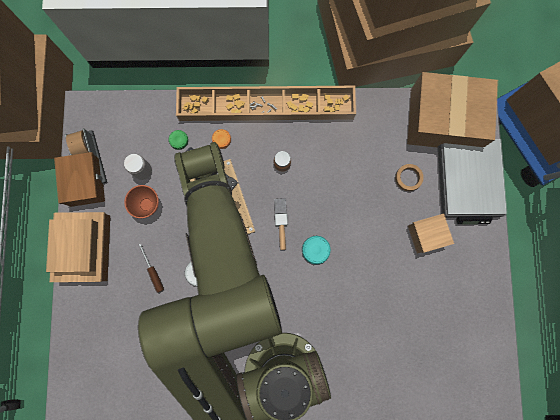

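The side view shows the cap held level above the open mouth, with amber wax visible beneath it. The jar is upright, the plate is flush, and the other things are where they started. The tool is steady, so I hand in.

```bash
python3 -m crank '[[0,0,0,0,0,0,40],[0,0,0,0,0,0,40],[0,0,0,0,0,0,40]]'; python3 -c "
from rig import job;print(job.job_done())"
```

```text
t: 15.95
tool_pos: [0.5964, 0.2185, 0.1168]
eef_rot: [-0.314, 0.634, 0.314, 0.633]
contact_force: [-0.4, -0.8, -0.6]
finger_gap: 0.0632
the job is handed in; nothing more can be done
None
```

I lowered the plate over the pins and jar until it lay flush. Then I gripped the cap, turned it about 1.11 rad anticlockwise and lifted it off, and handed the job in at 16 s. I'm still holding the cap over the jar, and no verdict was reported.

- **Plate:** at release the contact force had changed to about 5 N upward, and the plate's underside worked out at about 11.8 mm above the bench, which is flush. The last side view still shows it flush with both pins through.
- **Threads:** the turning moment fell from −0.47 N m to about 0. A 2.5 mm trial lift showed almost no pull, where the jar's weight would have added about 3 N, so I took the cap to be free.
- **Jar:** it turned only within its play, roughly 0.08 rad by eye, and the last view shows it upright.
- **Cap at the end:** it is gripped at 63 mm and steady. By calculation its lower edge is about 2 cm above the mouth. I checked that it is level by the tool's pose (within about 0.002 rad) and by eye.
- **Other things:** by eye in the last top view, those in sight are where they started.

**Uncertain:** the cap's starting angle, about 0.13 rad, came from faint brushed grain. A numerical fit of the grain was too noisy to use, so I read it by eye. The cap's final angle to the jar is therefore only an estimate: about 1.16 rad, and between 1.0 and 1.25 rad at the extremes. Camera estimates of the cap's centre also disagreed by 1 to 3 mm.

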